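# Put the carving gouges away in the rack by blade width

## Task

Put the four carving gouges away in the notched bench rack in order of blade width, the widest in the place at the end of the rack towards the half-carved bracket, the narrowest at the other end. Each lies with its handle in the wide notch and its shank in the narrow notch behind it, blade pointing away from the robot. Lower each one into place, never let it drop, and let go of them all.

Things in the scene. Friction and masses are not known exactly. Their poses are not given: they have to be found in the camera images.
- gouge_a: Carving gouge, blade 6 mm wide (narrowest), lying on a 3 mm mat. Eight-sided handle 24 mm across flats. Origin on its axis, that height/2 over the mat; x to the blade: handle -45 to 85 mm (straight -37 to 74), brass ferrule to 97, round 9 mm shank to 139, flared blade to 186. Balances and is best gripped at x = 60, 40 mm free each side. About 0.09 kg.
- gouge_b: Carving gouge, blade 16 mm wide (second narrowest), lying on a 3 mm mat. Eight-sided handle 26 mm across flats. Origin on its axis, that height/2 over the mat; x to the blade: handle -45 to 85 mm (straight -37 to 74), brass ferrule to 97, round 9 mm shank to 143, flared blade to 190. Balances and is best gripped at x = 60, 40 mm free each side. About 0.10 kg.
- gouge_c: Carving gouge, blade 28 mm wide (second widest), lying on a 3 mm mat. Eight-sided handle 28 mm across flats. Origin on its axis, that height/2 over the mat; x to the blade: handle -45 to 85 mm (straight -37 to 74), brass ferrule to 97, round 9 mm shank to 147, flared blade to 194. Balances and is best gripped at x = 60, 40 mm free each side. About 0.11 kg.
- gouge_d: Carving gouge, blade 40 mm wide (widest), lying on a 3 mm mat. Eight-sided handle 30 mm across flats. Origin on its axis, that height/2 over the mat; x to the blade: handle -45 to 85 mm (straight -37 to 74), brass ferrule to 97, round 9 mm shank to 151, flared blade to 198. Balances and is best gripped at x = 60, 40 mm free each side. About 0.12 kg.
- place_1: Place 1 of 4 in the fixed rack, from its left (+y) end; pitch 78 mm. Handle notch 52 wide, 16 deep, rail 20 thick; shank notch 34 wide, 12 deep, rail 18 thick, 122 mm further along +x, floor 9 mm higher. Origin: middle of the handle notch's floor, 40 mm over the bench; x towards the shank notch, away from the robot. A gouge's origin belongs over it, x along x. Between rails: open, 28 mm deep.
- place_2: Place 2 of 4 in the fixed rack, from its left (+y) end; pitch 78 mm. Handle notch 52 wide, 16 deep, rail 20 thick; shank notch 34 wide, 12 deep, rail 18 thick, 122 mm further along +x, floor 9 mm higher. Origin: middle of the handle notch's floor, 40 mm over the bench; x towards the shank notch, away from the robot. A gouge's origin belongs over it, x along x. Between rails: open, 28 mm deep.
- place_3: Place 3 of 4 in the fixed rack, from its left (+y) end; pitch 78 mm. Handle notch 52 wide, 16 deep, rail 20 thick; shank notch 34 wide, 12 deep, rail 18 thick, 122 mm further along +x, floor 9 mm higher. Origin: middle of the handle notch's floor, 40 mm over the bench; x towards the shank notch, away from the robot. A gouge's origin belongs over it, x along x. Between rails: open, 28 mm deep.
- place_4: Place 4 of 4 in the fixed rack, from its left (+y) end; pitch 78 mm. Handle notch 52 wide, 16 deep, rail 20 thick; shank notch 34 wide, 12 deep, rail 18 thick, 122 mm further along +x, floor 9 mm higher. Origin: middle of the handle notch's floor, 40 mm over the bench; x towards the shank notch, away from the robot. A gouge's origin belongs over it, x along x. Between rails: open, 28 mm deep.
- bracket: The half-carved bracket: a pale half-round moulding 260 mm long, 116 wide, 70 high, leaves carved on one half, fixed between two stop blocks near the bench's left edge (y about 0.57) or right edge (y about -0.57). Origin: middle of its underside. It tells which end of the rack gets the widest gouge.

How it is judged:
By the outcome, as a careful person would: the job done as asked, in the order asked, and still so for the second after the job is handed in, with the robot touching nothing.
It also fails if it takes over 107 s, if anything falls off the work surface, if the arm or the gripper's body presses on something with over 40 N, if the wrist force passes 120 N, or if a joint passes its speed limit or range.

## Robot

A 6-joint arm with a two-finger parallel gripper is mounted at the origin on the work surface. World frame = base frame: x ahead of the robot, y to its left, z up, the work surface at z = 0. Lengths are in m, angles in degrees, forces in N, time in s.
With the tool pointing down it reaches from about 0.4 to 0.825 m from the base axis. Payload 7 kg.
Tool frame: the origin (TCP) lies between the finger pads; the fingertips stand 19 mm ahead of it and the grasp point (between the pads) is the TCP; z points along the fingers, y is the line along which they close (so a half turn about z gives the same grasp; the last joint's range is limited). The gripper opens to 88 mm and grips with 3 to 60 N. Pads are 19 mm wide; open, the fingers measure 130 mm over their backs; the gripper's body (78 mm by 193 mm) begins 47 mm behind the grasp point.
Start: joints at [81.767, 20.546, 0.682, 0, -70.136, -16.507], TCP at [0.282, 0.613, 0.246] pointing down, gripper open.
Joint ranges: [-176.03, 176.03], [-82.01, 121.73], [-58.28, 71.71], [-173.87, 95.51], [-174.79, -0.11], [-173.66, 173.66]. Speed limits (degrees/s): [136.94, 136.94, 172.46, 180, 180, 180].

## Interface

Orientations are given as [roll, pitch, yaw] about the fixed x, y, z axes, in that order (R = Rz(yaw) Ry(pitch) Rx(roll)).
In Python, from plant import get_obs, snapshot, close_job, spot_in, spot_point gives the robot as it stands.
- The arm moves only by the tool play_rows, never from a script. Its argument "plan" is a list of rows, each a list of 6 numbers: the shift along the tool's x, y, z in cm, then the turn, a rotation vector about the tool's x, y, z in degrees. A call has 1 to 20 rows; each row shifts and turns the commanded pose from where the row before left it, along the tool's axes as they then stand; what a row does not reach is not made up. A row lasts 1/12 s, in which the tool goes at most 41.7 mm and 7.16 degrees, less where a joint would pass 70% of its speed; a pose out of reach is approached as far as the arm can. A call is refused whole if a number of a shift passes 4.17 or a number of a turn 7.16, either way. A call with a gripper value outside its range is refused whole. "grip" is the finger opening in cm, from 0 to 8.76, set as the call begins (left out, the last holds). The fingers move at their own pace and stop on an object; the grip force is fixed at half the most. Time passes only in rows, so rows that do not move let the fingers close. It gives the time, the measured TCP pose, the force, the opening and the grip force at its end, in the units of the state.
- get_obs(): the state, without advancing time (a new reading comes with each control period).
- snapshot(name): name is "side" or "top"; returns a dict with "frame" (480x640x3 uint8, red, green, blue), "fx", "fy", "cx", "cy" (pixels), "k1" (the pictures are not rectified: a ray, as slopes to the right and down, at radius r is drawn at 1 + k1 r^2 times it, then the intrinsics apply), "position" and "attitude" of the camera in the world. Camera axes: x right, y down, z forward; pixel columns grow to the right and rows downward; lengths in m; the calibration is good to about 2 mm. A picture is of the moment at which its call begins. There is no depth.
- close_job(): hands the job in; it is judged then, once.
Trained networks look in the newest picture that a camera, given by its name, has taken for a name from the list of things; names that differ only in an ending like _2 or _b are one class to them, and where a whole thing is asked for, a point or a joint stands for the part that bears it (a point fixed in the world has none). Each returns a list of dicts, best first, with "score" (0 to 1); they miss things now and then, are a little off and sometimes report something else, mostly with a low value. They report only what shows in the picture. A call takes as long as a camera call.
- spot_in(camera, thing): "position" ([x, y, z] in m, in world coordinates, good to about 4 mm: the middle of the surface that is visible of it).
- spot_point(camera, thing): "position" ([x, y, z] in m, in world coordinates, good to about 4 mm: a listed point, or the origin of a listed thing).
The state is a dict: "clock": time; "joint_pos": joint angles; "qvel": joint speeds; "tau": joint torques, N m; "tool_pos": TCP position; "orientation": TCP orientation; "force": force on the tool from outside, world axes, zero at the start; "moment": the same for the moment, N m; "opening": finger opening in m; "gripper_force": force on a finger pad.
Only numpy, scipy, OpenCV 4.12 (cv2) and the standard library are available. Lean on these libraries where they do the work, as an engineer would, in place of code of your own. Each camera call takes 0.05 s, during which the arm holds its last target. There are 200 camera calls.

## Working session

There is one attempt and no reset: what is moved stays moved. The work goes in short steps, Python scripts to look and compute and a tool call to move; the robot and the scene stay as the last step left them, time stands still between calls to the robot, and variables do not carry over. Pictures are saved under pics/ and viewed, at most 14 in all, crops included, and the job is handed in when it is done.

Besides the shell and the picture viewer there is one more tool, called after "Call:" as name(argument=value, ...) on one line, values as JSON. play_rows: Moves the arm, as the interface text tells. Its arguments: {"type":"object","properties":{"plan":{"type":"array","items":{"type":"array","items":{"type":"number"}}},"grip":{"type":"number"}},"required":["plan"]}

```bash
ls; mkdir -p pics; python3 - <<'E'
from plant import *
import cv2
o=get_obs();print(o['clock'],o['tool_pos'],o['orientation'],o['opening'])
for c in('top','side'):
    s=snapshot(c);cv2.imwrite(f'pics/{c}0.png',s['frame'][:,:,::-1])
    print(c,{k:v for k,v in s.items() if k!='frame'})
    for t in('gouge_a','place_1','bracket'):
        for f in(spot_in,spot_point):
            for d in f(c,t): print(c,t,f.__name__,[round(float(v),3) for v in d['position']],round(d['score'],2))
E
```

```text
pics
0.0 [0.2823016  0.61263719 0.24464515] [ 1.79908225e+02 -5.76318263e-03 -2.47454415e+01] 0.08732933996735305
top {'fx': 463.7888276179632, 'fy': 463.7888276179632, 'cx': 317.7450143013431, 'cy': 244.39846201161217, 'k1': -0.07138777160571588, 'position': array([0.2848235 , 0.00967871, 1.23762774]), 'attitude': array([-171.11845905,   -0.81194059,  -89.56926594])}
top gouge_a call [0.48, -0.34, 0.026] 0.96
top gouge_a call [0.558, -0.087, 0.029] 0.9
top gouge_a call [0.524, -0.179, 0.023] 0.85
top gouge_a call [0.533, -0.265, 0.025] 0.63
top gouge_a call [0.491, -0.262, 0.015] 0.93
top gouge_a call [0.515, -0.086, 0.019] 0.77
top gouge_a call [0.494, -0.174, 0.014] 0.72
top gouge_a call [0.447, -0.335, 0.017] 0.57
top gouge_a call [0.461, 0.267, 0.037] 0.54
top place_1 call [0.581, 0.347, 0.05] 0.84
top place_1 call [0.569, 0.267, 0.046] 0.8
top place_1 call [0.573, 0.191, 0.048] 0.62
top place_1 call [0.573, 0.113, 0.048] 0.6
top place_1 call [0.459, 0.189, 0.041] 0.94
top place_1 call [0.458, 0.113, 0.039] 0.94
top place_1 call [0.457, 0.267, 0.037] 0.77
top place_1 call [0.47,
[... 526 characters left out ...]
353, -0.605, 0.046] 0.37
side gouge_a call [0.495, -0.171, 0.015] 0.98
side gouge_a call [0.513, -0.091, 0.018] 0.88
side gouge_a call [0.491, -0.259, 0.018] 0.87
side gouge_a call [0.451, -0.339, 0.017] 0.76
side place_1 call [0.567, 0.104, 0.04] 0.85
side place_1 call [0.573, 0.273, 0.043] 0.84
side place_1 call [0.572, 0.192, 0.042] 0.79
side place_1 call [0.579, 0.358, 0.04] 0.63
side place_1 call [0.545, -0.101, 0.024] 0.24
side place_1 call [0.465, 0.351, 0.04] 0.95
side place_1 call [0.459, 0.194, 0.043] 0.87
side place_1 call [0.455, 0.111, 0.04] 0.81
side place_1 call [0.46, 0.27, 0.044] 0.77
side bracket call [0.572, 0.276, 0.041] 0.29
side bracket call [0.384, -0.585, -0.003] 0.75
```

```bash
python3 - <<'E'
import cv2
im=cv2.imread('pics/top0.png');cv2.imwrite('pics/top0c.png',cv2.resize(im[60:300,320:640] if 0 else im[50:260,330:560],None,fx=2.8,fy=2.8,interpolation=2)[:600,:800])
E
```

```text
(no output)
```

View pics/top0.png

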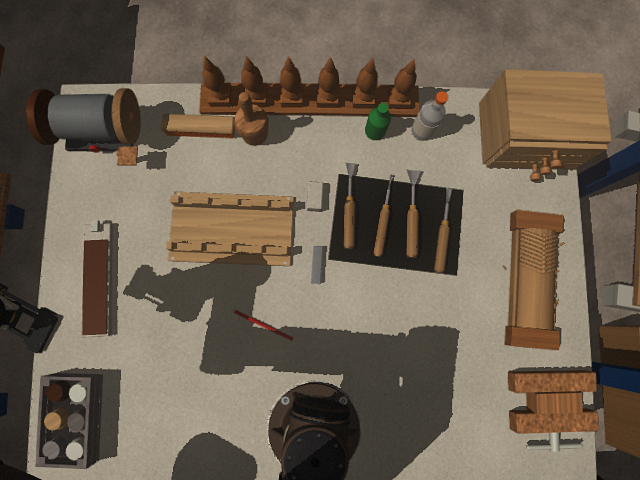

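View pics/top0c.png

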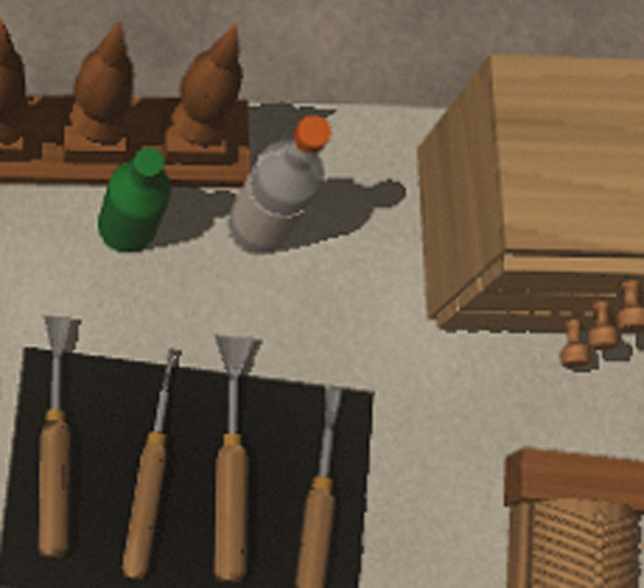

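The bracket is on the right (px 537,280, y≈-0.57), so the widest gouge goes in place_4. From left to right the gouges are c (px 350,205), a (383,215), d (413,213) and b (444,230). Next I measure the handle axes and the rack.

```bash
cat > h.py <<'E'
from plant import *
import numpy as np, cv2
from scipy.spatial.transform import Rotation as R
def toworld(s,px,z):
    K=np.array([[s['fx'],0,s['cx']],[0,s['fy'],s['cy']],[0,0,1]])
    n=cv2.undistortPoints(np.float64(px).reshape(-1,1,2),K,np.array([s['k1'],0,0,0.]))[:,0]
    d=np.c_[n,np.ones(len(n))]@R.from_euler('xyz',s['attitude'],degrees=True).as_matrix().T
    p=s['position'];return (p+d*((z-p[2])/d[:,2])[:,None])[:,:2]
def handles(s):
    """blobs of wood colour near the mat -> list (origin-ish, yaw, len)"""
    hsv=cv2.cvtColor(s['frame'],cv2.COLOR_RGB2HSV)
    m=((hsv[...,1]>90)&(hsv[...,2]>60)&(hsv[...,0]<28)).astype(np.uint8)
    n,l,st,ce=cv2.connectedComponentsWithStats(m);out=[]
    for i in range(1,n):
        if st[i,4]<150: continue
        yy,xx=np.where(l==i)
        w=toworld(s,np.c_[xx,yy],.0165)
        c=w.mean(0)
        if not(.38<c[0]<.62 and -.42<c[1]<-.03):continue
        v=np.linalg.svd(w-c,full_matrices=False)[2][0];v*=np.sign(v[0])
        t=(w-c)@v; out.append((c,np.degrees(np.arctan2(v[1],v[0])),t.min(),t.max(),c+v*(t.min()+.045+.06),c+v*(t.max()-.097+.06)))
    return out
def go(x,y,z,yaw):
    """delta to target in tool axes, cm and deg"""
    o=get_obs();r=R.from_euler('xyz',o['orientation'],degrees=True)
    t=R.from_euler('xyz',[180,0,yaw],degrees=True)
    print('clk',round(o['clock'],2),'at',np.round(o['tool_pos'],4),np.round(o['orientation'],2),'open',round(o['opening'],4),'gf',round(o['gripper_force'],1),'F',np.round(o['force'],1))
    print('shift cm',np.round(r.inv().apply(np.array([x,y,z])-o['tool_pos'])*100,2),'turn',np.round((r.inv()*t).as_rotvec(degrees=True),2))
E
python3 - <<'E'
from h import *
s=snapshot('top')
for h in handles(s): print([np.round(v,4) for v in h])
# rack
P={}
for k in range(4):
    for c in('top','side'):
        if k: snapshot(c)
        elif c=='side': snapshot(c)
        for d in spot_point(c,'place_1'):
            p=d['position']; i=round((.349-p[1])/.079)
            if d['score']>.5 and abs(p[0]-.46)<.03: P.setdefault((i,c),[]).append(p)
for k in sorted(P): print(k,len(P[k]),np.round(np.mean(P[k],0),4),np.round(np.std(P[k],0),4))
# rail edges from picture: lower edge front rail
hsv=cv2.cvtColor(s['frame'],cv2.COLOR_RGB2HSV)
m=((hsv[...,1]>70)&(hsv[...,2]>60)).astype(np.uint8)
e=[(x,np.where(m[170:230,x])[0].min()+170) for x in range(176,292)]
w=toworld(s,e,.061);w=w[w[:,0]>np.percentile(w[:,0],40)];
from scipy.stats import theilslopes
print('far rail slope dx/dy',theilslopes(w[:,0],w[:,1])[0])
go(.54,-.25,.2,0)
E
```

```text
[array([ 0.5361, -0.0887]), np.float64(-1.2089), np.float64(-0.0695), np.float64(0.0737), array([ 0.5716, -0.0895]), array([ 0.5728, -0.0895])]
[array([ 0.5156, -0.1764]), np.float64(-10.3908), np.float64(-0.0706), np.float64(0.0749), array([ 0.5494, -0.1826]), array([ 0.5528, -0.1832])]
[array([ 0.5128, -0.2596]), np.float64(-2.3982), np.float64(-0.069), np.float64(0.0744), array([ 0.5487, -0.2611]), array([ 0.5501, -0.2612])]
[array([ 0.4732, -0.3388]), np.float64(-9.3145), np.float64(-0.0701), np.float64(0.075), array([ 0.5076, -0.3445]), array([ 0.5106, -0.345 ])]
(0, 'side') 4 [0.4664 0.3518 0.04  ] [0.0014 0.0006 0.0016]
(0, 'top') 4 [0.4662 0.3452 0.0398] [0.0023 0.0014 0.0013]
(1, 'side') 4 [0.4596 0.2704 0.0412] [0.0014 0.0015 0.0013]
(1, 'top') 4 [0.4588 0.2674 0.0382] [0.0026 0.0003 0.0014]
(2, 'side') 4 [0.4584 0.1918 0.0428] [0.0013 0.0019 0.0008]
(2, 'top') 4 [0.4602 0.1906 0.0381] [0.0009 0.0012 0.0011]
(3, 'side') 4 [0.4556 0.1126 0.0411] [0.001  0.0005 0.0011]
(3, 'top') 4 [0.4598 0.1171 0.0395] [0.0015 0.0018 0.0011]
far rail slope dx/dy 0.027265880582561013
clk 1.5 at [0.2825 0.613  0.2456] [-180.     -0.    -24.74] open 0.0877 gf 0.0 F [-0.4 -0.6 -0. ]
shift cm [59.5  67.61  4.56] turn [  0.    -0.   -24.74]
```

Call:
play_rows(plan=[[0,0,0,0,0,-5.6],[0,0,0,0,0,-5.6],[0,0,0,0,0,-5.6],[0,0,0,0,0,-5.5],[1.26,3.6,0.3,0,0,0],[1.26,3.6,0.3,0,0,0],[1.26,3.6,0.3,0,0,0],[1.26,3.6,0.3,0,0,0],[1.26,3.6,0.3,0,0,0],[1.26,3.6,0.3,0,0,0],[1.26,3.6,0.3,0,0,0],[1.26,3.6,0.3,0,0,0],[1.26,3.6,0.3,0,0,0],[1.26,3.6,0.3,0,0,0],[1.26,3.6,0.3,0,0,0],[1.26,3.6,0.3,0,0,0],[1.26,3.6,0.3,0,0,0],[1.26,3.6,0.3,0,0,0],[1.26,3.6,0.3,0,0,0],[1.26,3.6,0.3,0,0,0]], grip=5.5)

```text
clock: 3.17
tool_pos: [0.4597, 0.0272, 0.198]
orientation: [-180.0, -0.1, -2.4]
force: [0.7, 0.5, 0.7]
opening: 0.0549
gripper_force: 0.0
```

```bash
python3 -c "
from h import *
go(.5494,-.261,.12,-2.4);print(get_obs()['joint_pos'])"
```

```text
clk 3.17 at [0.4597 0.0272 0.198 ] [-1.7996e+02 -7.0000e-02 -2.4200e+00] open 0.0549 gf 0.0 F [0.7 0.5 0.7]
shift cm [10.17 28.42  7.8 ] turn [-0.04 -0.07 -0.02]
[ 2.80047047e+01  2.21314882e+00 -2.93873707e+01  5.98677472e-03
 -5.83174977e+01  5.95753451e+01]
```

Call:
play_rows(plan=[[1.27,3.55,0.98,0,0,0],[1.27,3.55,0.98,0,0,0],[1.27,3.55,0.98,0,0,0],[1.27,3.55,0.98,0,0,0],[1.27,3.55,0.98,0,0,0],[1.27,3.55,0.98,0,0,0],[1.27,3.55,0.98,0,0,0],[1.28,3.57,0.94,0,0,0],[0,0,2,0,0,0],[0,0,2,0,0,0],[0,0,2,0,0,0],[0,0,1.5,0,0,0],[0,0,1,0,0,0],[0,0,0.6,0,0,0],[0,0,0.5,0,0,0],[0,0,0,0,0,0]])

```text
clock: 4.5
tool_pos: [0.5489, -0.2592, 0.0232]
orientation: [-180.0, 0.0, -2.4]
force: [-0.6, 0.1, 0.3]
opening: 0.0552
gripper_force: 0.0
```

Call:
play_rows(plan=[[0,0,0,0,0,0],[0,0,0,0,0,0],[0,0,0,0,0,0],[0,0,0,0,0,0],[0,0,0,0,0,0],[0,0,0,0,0,0]], grip=0)

```text
clock: 5.0
tool_pos: [0.5493, -0.2594, 0.0242]
orientation: [180.0, -0.1, -2.4]
force: [-1.6, -0.4, 4.0]
opening: 0.0294
gripper_force: 30.0
```

Call:
play_rows(plan=[[0,0,-0.5,0,0,0],[0,0,-1.5,0,0,0],[0,0,-3,0,0,0],[0,0,-3,0,0,0],[0,0,-2,0,0,0],[-0.48,-2,0,0,0,0],[-0.48,-3.5,0,0,0,0],[-0.48,-3.8,0,0,0,0],[-0.48,-3.8,0,0,0,0],[-0.48,-3.8,0,0,0,0],[-0.48,-3.8,0,0,0,0],[-0.48,-3.8,0,0,0,0],[-0.48,-3.8,0,0,0,0],[-0.48,-3.8,0,0,0,0],[-0.48,-2.9,0,0,0,0],[0,-2.0,0,0,0,-0.6],[0,0,0,0,0,0],[0,0,0,0,0,0]])

```text
clock: 6.5
tool_pos: [0.5164, 0.1135, 0.1236]
orientation: [-180.0, 0.0, -1.7]
force: [0.3, 0.4, -0.4]
opening: 0.0289
gripper_force: 30.0
```

```bash
python3 - <<'E'
from h import *
go(.5169,.1121,.061,-1.8)
s=snapshot('side');cv2.imwrite('pics/side1.png',cv2.resize(s['frame'][60:330,250:610,::-1],None,fx=2.2,fy=2.2,interpolation=2))
E
```

```text
clk 6.5 at [0.5164 0.1135 0.1236] [-1.80e+02  1.00e-02 -1.71e+00] open 0.0289 gf 30.0 F [ 0.3  0.4 -0.4]
shift cm [0.06 0.14 6.26] turn [-0.    0.01  0.09]
```

View pics/side1.png

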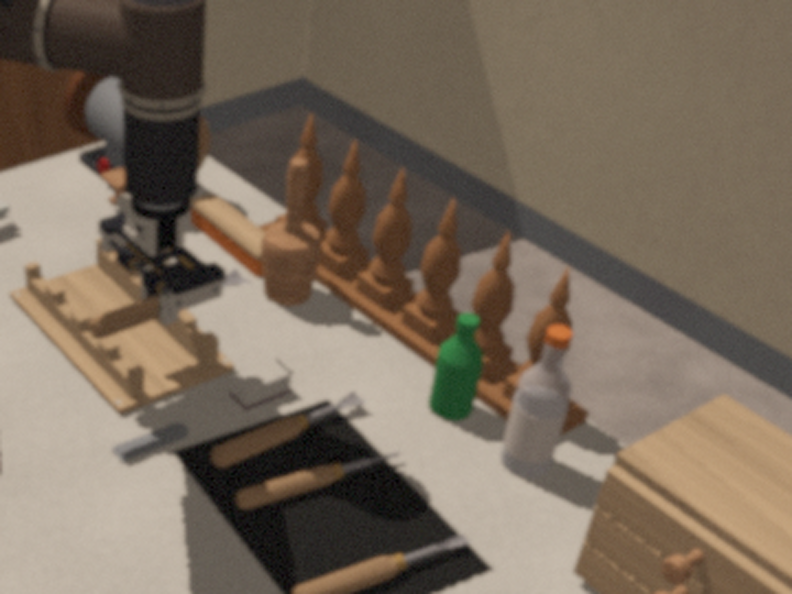

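The gouge is held level at crop (130,315), over the last rack place, so I lower it.

Call:
play_rows(plan=[[0.05,0.14,1,0,0,0],[0,0,1.6,0,0,0],[0,0,1.4,0,0,0],[0,0,0.8,0,0,0],[0,0,0.5,0,0,0],[0,0,0.3,0,0,0],[0,0,0.2,0,0,0],[0,0,0.1,0,0,0],[0,0,0,0,0,0],[0,0,0,0,0,0]])

```text
clock: 7.38
tool_pos: [0.5174, 0.1111, 0.065]
orientation: [-180.0, -0.0, -1.8]
force: [-0.1, 0.5, -1.1]
opening: 0.0293
gripper_force: 30.0
```

Call:
play_rows(plan=[[0,0,0.1,0,0,0],[0,0,0.1,0,0,0],[0,0,0.1,0,0,0],[0,0,0,0,0,0],[0,0,0,0,0,0]])

```text
clock: 7.8
tool_pos: [0.5171, 0.111, 0.0615]
orientation: [180.0, 0.0, -1.8]
force: [-0.3, -0.2, -1.7]
opening: 0.0294
gripper_force: 30.0
```

Call:
play_rows(plan=[[0,0,0.05,0,0,0],[0,0,0.05,0,0,0],[0,0,0,0,0,0],[0,0,0,0,0,0]])

```text
clock: 8.13
tool_pos: [0.5173, 0.111, 0.0607]
orientation: [-180.0, -0.0, -1.8]
force: [0.0, -0.5, 1.7]
opening: 0.0293
gripper_force: 30.0
```

Call:
play_rows(plan=[[0,0,0.05,0,0,0],[0,0,0.05,0,0,0],[0,0,0,0,0,0],[0,0,0,0,0,0]])

```text
clock: 8.47
tool_pos: [0.5174, 0.111, 0.0605]
orientation: [-180.0, -0.0, -1.8]
force: [-2.7, 0.0, 9.6]
opening: 0.0295
gripper_force: 30.0
```

Call:
play_rows(plan=[[0,0,0,0,-0.35,0],[0,0,0,0,-0.35,0],[0,0,0,0,0,0]])

```text
clock: 8.72
tool_pos: [0.5175, 0.1111, 0.0604]
orientation: [-180.0, 0.7, -1.8]
force: [-3.8, -0.8, 11.4]
opening: 0.0295
gripper_force: 30.0
```

Call:
play_rows(plan=[[0,0,0,0,0,0],[0,0,0,0,0,0],[0,0,0,0,0,0],[0,0,0,0,0.7,0],[0,0,-1,0,0,0],[0,0,-2,0,0,0],[0,0,-3,0,0,0],[0,0,-3,0,0,0]], grip=5.0)

```text
clock: 9.38
tool_pos: [0.5164, 0.1106, 0.1506]
orientation: [179.9, 0.1, -1.8]
force: [1.1, 0.4, -0.4]
opening: 0.0495
gripper_force: 0.0
```

```bash
python3 - <<'E'
from h import *
go(.572,-.0895,.15,-1.2)
s=snapshot('side');cv2.imwrite('pics/side2.png',cv2.resize(s['frame'][130:280,240:400,::-1],None,fx=4,fy=4,interpolation=2))
s=snapshot('top')
for h in handles(s): print([np.round(v,4) for v in h])
E
```

```text
clk 9.38 at [0.5164 0.1106 0.1506] [ 1.7993e+02  8.0000e-02 -1.8300e+00] open 0.0495 gf 0.0 F [ 1.1  0.4 -0.4]
shift cm [ 6.19 19.82  0.08] turn [ 0.07  0.08 -0.63]
[array([ 0.5351, -0.0894]), np.float64(-1.8613), np.float64(-0.0685), np.float64(0.0747), array([ 0.5716, -0.0906]), array([ 0.5728, -0.0906])]
[array([ 0.5148, -0.1771]), np.float64(-10.4303), np.float64(-0.07), np.float64(0.0749), array([ 0.5493, -0.1834]), array([ 0.5521, -0.1839])]
[array([ 0.474 , -0.3393]), np.float64(-8.9659), np.float64(-0.071), np.float64(0.0741), array([ 0.5076, -0.3446]), array([ 0.5106, -0.3451])]
```

View pics/side2.png

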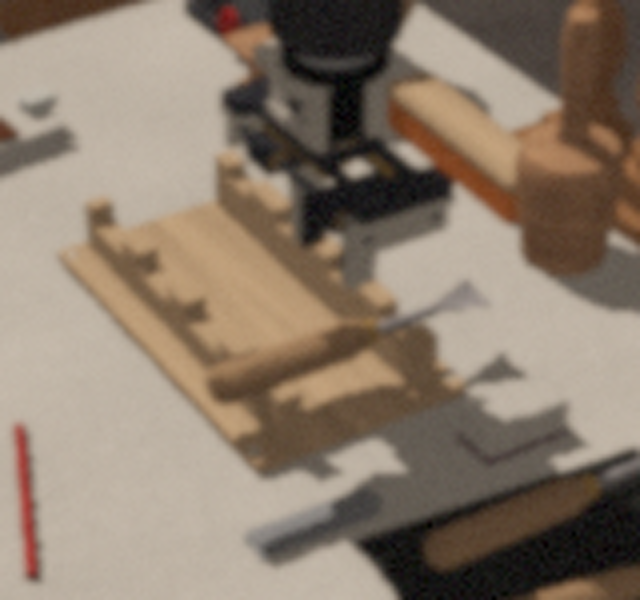

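Gouge d lies in the right-end place: handle at crop (260,370), shank in its notch near (380,325). Next is c.

Call:
play_rows(plan=[[1.03,2.5,0,0,0,0],[1.03,3.5,0,0,0,0],[1.03,3.5,0,0,0,0],[1.03,3.5,0,0,0,0],[1.03,3.5,0,0,0,0],[1.05,3.35,0,0,0,0],[0,0,2,0,0,0],[0,0,3,0,0,0],[0,0,3,0,0,0],[0,0,2.2,0,0,0],[0,0,1.2,0,0,0],[0,0,0.8,0,0,0],[0,0,0.4,0,0,0],[0,0,0,0,0,0]])

```text
clock: 10.65
tool_pos: [0.5727, -0.0894, 0.0234]
orientation: [180.0, 0.0, -1.8]
force: [0.1, -0.1, 1.0]
opening: 0.05
gripper_force: 0.0
```

Call:
play_rows(plan=[[0,0,0,0,0,0],[0,0,0,0,0,0],[0,0,0,0,0,0],[0,0,0,0,0,0],[0,0,0,0,0,0],[0,0,0,0,0,0]], grip=0)

```text
clock: 11.15
tool_pos: [0.5732, -0.0894, 0.0243]
orientation: [-180.0, -0.1, -1.8]
force: [-1.2, 0.9, 6.6]
opening: 0.0273
gripper_force: 30.0
```

```bash
python3 -c "
from h import *
go(.5194,.19,.061,-1.8)"
```

```text
clk 11.15 at [ 0.5732 -0.0894  0.0243] [-1.7999e+02 -7.0000e-02 -1.8300e+00] open 0.0273 gf 30.0 F [-1.2  0.9  6.6]
shift cm [ -6.27 -27.75  -3.67] turn [-0.01 -0.07 -0.03]
```

Call:
play_rows(plan=[[0,0,-0.5,0,0,0],[0,0,-1.5,0,0,0],[0,0,-3,0,0,0],[0,0,-3,0,0,0],[0,0,-2,0,0,0],[-0.7,-2,0,0,0,0],[-0.7,-3.7,0,0,0,0],[-0.7,-3.7,0,0,0,0],[-0.7,-3.7,0,0,0,0],[-0.7,-3.7,0,0,0,0],[-0.7,-3.7,0,0,0,0],[-0.7,-3.7,0,0,0,0],[-0.7,-2.55,0,0,0,0],[-0.67,-1,0,0,0,0],[0,0,0,0,0,0],[0,0,0,0,0,0]])

```text
clock: 12.48
tool_pos: [0.5184, 0.1901, 0.1235]
orientation: [180.0, 0.0, -1.8]
force: [0.6, -0.5, -1.1]
opening: 0.0277
gripper_force: 30.0
```

```bash
python3 -c "
from h import *
go(.5194,.19,.061,-1.8)"
```

```text
clk 12.48 at [0.5184 0.1901 0.1235] [ 1.7998e+02  4.0000e-02 -1.7600e+00] open 0.0277 gf 30.0 F [ 0.6 -0.5 -1.1]
shift cm [0.11 0.   6.25] turn [0.02 0.04 0.04]
```

Call:
play_rows(plan=[[0.1,0,1,0,0,0],[0,0,1.6,0,0,0],[0,0,1.4,0,0,0],[0,0,0.8,0,0,0],[0,0,0.5,0,0,0],[0,0,0.3,0,0,0],[0,0,0.2,0,0,0],[0,0,0.1,0,0,0],[0,0,0.1,0,0,0],[0,0,0.1,0,0,0],[0,0,0.1,0,0,0],[0,0,0,0,0,0],[0,0,0,0,0,0]])

```text
clock: 13.57
tool_pos: [0.52, 0.19, 0.0617]
orientation: [-180.0, -0.0, -1.8]
force: [-0.2, -0.5, -1.3]
opening: 0.0274
gripper_force: 30.0
```

Call:
play_rows(plan=[[0,0,0.05,0,0,0],[0,0,0.05,0,0,0],[0,0,0,0,0,0],[0,0,0,0,0,0]])

```text
clock: 13.9
tool_pos: [0.5201, 0.1901, 0.0611]
orientation: [-180.0, -0.0, -1.8]
force: [-1.5, 0.3, 6.0]
opening: 0.0273
gripper_force: 30.0
```

Contact is made. I press a touch more with a slight nose-down tilt, then release.

Call:
play_rows(plan=[[0,0,0.03,0,-0.2,0],[0,0,0,0,0,0]])

```text
clock: 14.07
tool_pos: [0.5202, 0.1901, 0.0611]
orientation: [-180.0, 0.2, -1.8]
force: [-4.0, -0.1, 9.2]
opening: 0.0274
gripper_force: 30.0
```

Call:
play_rows(plan=[[0,0,0,0,0,0],[0,0,0,0,0,0],[0,0,0,0,0,0],[0,0,0,0,0.2,0],[0,0,-1,0,0,0],[0,0,-2,0,0,0],[0,0,-3,0,0,0],[0,0,-3,0,0,0]], grip=5.0)

```text
clock: 14.73
tool_pos: [0.5195, 0.1895, 0.1513]
orientation: [179.9, 0.1, -1.8]
force: [0.6, 0.9, -0.5]
opening: 0.0498
gripper_force: 0.0
```

```bash
python3 - <<'E'
from h import *
go(.509,-.3448,.15,-1.8)
s=snapshot('side');cv2.imwrite('pics/side3.png',cv2.resize(s['frame'][130:280,240:400,::-1],None,fx=4,fy=4,interpolation=2))
E
```

```text
clk 14.73 at [0.5195 0.1895 0.1513] [ 1.7992e+02  7.0000e-02 -1.8400e+00] open 0.0498 gf 0.0 F [ 0.6  0.9 -0.5]
shift cm [ 0.66 53.43  0.2 ] turn [ 0.08  0.07 -0.04]
```

View pics/side3.png

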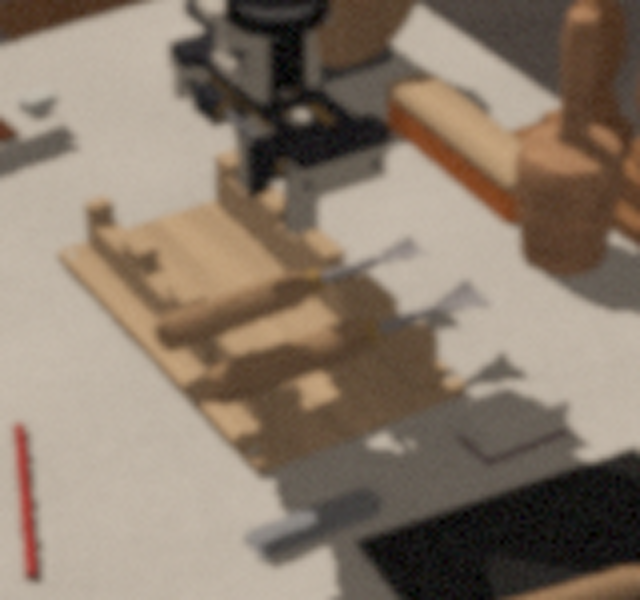

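Gouge c is in place 3, handle at crop (230,310), and d is still seated. Next is b.

Call:
play_rows(plan=[[0,2.5,0,0,0,0],[0.05,3.75,0,0,0,0],[0.05,3.75,0,0,0,0],[0.05,3.75,0,0,0,0],[0.05,3.75,0,0,0,0],[0.05,3.75,0,0,0,0],[0.05,3.75,0,0,0,0],[0.05,3.75,0,0,0,0],[0.05,3.75,0,0,0,0],[0.05,3.75,0,0,0,0],[0.05,3.75,0,0,0,0],[0.05,3.75,0,0,0,0],[0.05,3.75,0,0,0,0],[0.05,3.75,0,0,0,0],[0,2.15,0,0,0,0],[0,0,0,0,0,3.7],[0,0,0,0,0,3.7],[0,0,3,0,0,0],[0,0,3,0,0,0],[0,0,0,0,0,0]])

```text
clock: 16.45
tool_pos: [0.506, -0.3427, 0.0854]
orientation: [-179.9, 0.4, -9.3]
force: [-2.3, 0.1, -1.2]
opening: 0.0501
gripper_force: 0.0
```

```bash
python3 -c "
from h import *
go(.509,-.3448,.024,-9.2)"
```

```text
clk 16.45 at [ 0.506  -0.3427  0.0854] [-179.87    0.44   -9.33] open 0.0501 gf 0.0 F [-2.3  0.1 -1.2]
shift cm [0.38 0.17 6.14] turn [-0.13  0.44 -0.13]
```

Call:
play_rows(plan=[[0.1,0.1,2,0,0,0],[0,0,1.6,0,0,0],[0,0,1.2,0,0,0],[0,0,0.8,0,0,0],[0,0,0.4,0,0,0],[0,0,0.1,0,0,0],[0,0,0,0,0,0]])

```text
clock: 17.03
tool_pos: [0.5105, -0.3453, 0.0298]
orientation: [180.0, -0.0, -9.2]
force: [0.5, -0.0, 0.8]
opening: 0.0497
gripper_force: 0.0
```

Call:
play_rows(plan=[[0,0,0,0,0,0],[0,0,0,0,0,0],[0,0,0,0,0,0],[0,0,0,0,0,0],[0,0,0,0,0,0],[0,0,0,0,0,0]], grip=0)

```text
clock: 17.53
tool_pos: [0.5103, -0.3452, 0.0296]
orientation: [180.0, -0.0, -9.2]
force: [-1.1, 0.9, 3.0]
opening: 0.0256
gripper_force: 30.0
```

```bash
python3 -c "
from h import *
go(.5218,.268,.061,-1.8)"
```

```text
clk 17.53 at [ 0.5103 -0.3452  0.0296] [ 1.7999e+02 -3.0000e-02 -9.2300e+00] open 0.0256 gf 30.0 F [-1.1  0.9  3. ]
shift cm [ -8.7  -60.71  -3.15] turn [ 0.01 -0.02 -7.43]
```

Call:
play_rows(plan=[[0,0,-0.5,0,0,0],[0,0,-2,0,0,0],[0,0,-4,0,0,-3.7],[0,0,-3.5,0,0,-3.7],[0,-2,0,0,0,0],[-0.05,-3.9,0,0,0,0],[-0.05,-3.9,0,0,0,0],[-0.05,-3.9,0,0,0,0],[-0.05,-3.9,0,0,0,0],[-0.05,-3.9,0,0,0,0],[-0.05,-3.9,0,0,0,0],[-0.05,-3.9,0,0,0,0],[-0.05,-3.9,0,0,0,0],[-0.05,-3.9,0,0,0,0],[-0.05,-3.9,0,0,0,0],[-0.05,-3.9,0,0,0,0],[-0.05,-3.9,0,0,0,0],[-0.05,-3.9,0,0,0,0],[-0.05,-3.9,0,0,0,0],[0,-3.2,0,0,0,0]])

```text
clock: 19.2
tool_pos: [0.522, 0.2554, 0.1296]
orientation: [-180.0, -0.0, -1.8]
force: [0.8, -0.3, -0.7]
opening: 0.0253
gripper_force: 30.0
```

Call:
play_rows(plan=[[0,-1.5,0,0,0,0],[0,0,0,0,0,0],[0,0,0,0,0,0]])

```text
clock: 19.45
tool_pos: [0.5224, 0.2681, 0.1289]
orientation: [180.0, 0.0, -1.8]
force: [0.7, -0.3, -0.9]
opening: 0.0251
gripper_force: 30.0
```

```bash
python3 -c "
from h import *
go(.5218,.268,.0666,-1.8)"
```

```text
clk 19.45 at [0.5224 0.2681 0.1289] [ 1.7997e+02  5.0000e-02 -1.7700e+00] open 0.0251 gf 30.0 F [ 0.7 -0.3 -0.9]
shift cm [-0.05  0.01  6.23] turn [0.03 0.05 0.03]
```

Call:
play_rows(plan=[[0,0,1,0,0,0],[0,0,1.6,0,0,0],[0,0,1.4,0,0,0],[0,0,0.8,0,0,0],[0,0,0.5,0,0,0],[0,0,0.3,0,0,0],[0,0,0.2,0,0,0],[0,0,0.1,0,0,0],[0,0,0.1,0,0,0],[0,0,0.05,0,0,0],[0,0,0,0,0,0],[0,0,0,0,0,0]])

```text
clock: 20.45
tool_pos: [0.5229, 0.2679, 0.0691]
orientation: [-180.0, -0.0, -1.8]
force: [-0.4, -0.2, -0.4]
opening: 0.0254
gripper_force: 30.0
```

Call:
play_rows(plan=[[0,0,0.05,0,0,0],[0,0,0.05,0,0,0],[0,0,0,0,0,0],[0,0,0,0,0,0]])

```text
clock: 20.78
tool_pos: [0.5228, 0.2678, 0.0678]
orientation: [180.0, -0.0, -1.8]
force: [-0.1, -0.6, -1.2]
opening: 0.0254
gripper_force: 30.0
```

Call:
play_rows(plan=[[0,0,0.05,0,0,0],[0,0,0.05,0,0,0],[0,0,0,0,0,0],[0,0,0,0,0,0]])

```text
clock: 21.12
tool_pos: [0.5229, 0.2678, 0.0669]
orientation: [-180.0, -0.0, -1.8]
force: [0.1, -0.2, 1.9]
opening: 0.0254
gripper_force: 30.0
```

Call:
play_rows(plan=[[0,0,0.05,0,0,0],[0,0,0.05,0,0,0],[0,0,0,0,0,0],[0,0,0,0,0,0]])

```text
clock: 21.45
tool_pos: [0.5229, 0.2678, 0.0668]
orientation: [-180.0, -0.0, -1.8]
force: [-3.6, -1.1, 10.4]
opening: 0.0254
gripper_force: 30.0
```

Call:
play_rows(plan=[[0,0,0,0,0,0],[0,0,0,0,0,0],[0,0,0,0,0,0],[0,0,-1,0,0,0],[0,0,-2,0,0,0],[0,0,-3,0,0,0],[0,0,-2,0,0,0],[0,0,0,0,0,0]], grip=5.0)

```text
clock: 22.12
tool_pos: [0.5251, 0.2693, 0.1512]
orientation: [-179.7, -0.3, -1.8]
force: [1.1, 1.0, 0.8]
opening: 0.0497
gripper_force: 0.0
```

```bash
python3 - <<'E'
from h import *
go(.551,-.1836,.145,-1.8)
s=snapshot('side');cv2.imwrite('pics/side4.png',cv2.resize(s['frame'][130:280,240:400,::-1],None,fx=4,fy=4,interpolation=2))
E
```

```text
clk 22.12 at [0.5251 0.2693 0.1512] [-179.73   -0.35   -1.79] open 0.0497 gf 0.0 F [1.1 1.  0.8]
shift cm [ 4.   45.19  0.43] turn [-0.27 -0.35  0.01]
```

View pics/side4.png

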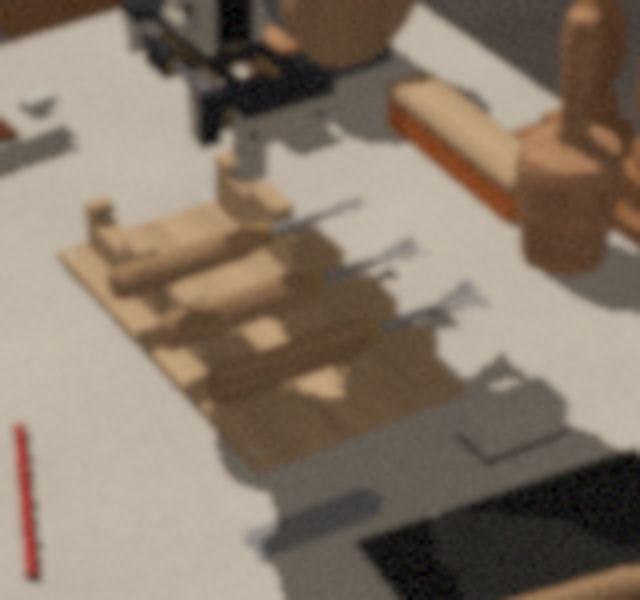

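Gouge b is in place 2, at crop (190,255). Last is a.

Call:
play_rows(plan=[[0.33,2.3,0,0,0,0],[0.33,3.7,0,0,0,0],[0.33,3.7,0,0,0,0],[0.33,3.7,0,0,0,0],[0.33,3.7,0,0,0,0],[0.33,3.7,0,0,0,0],[0.33,3.7,0,0,0,0],[0.33,3.7,0,0,0,0],[0.33,3.7,0,0,0,0],[0.33,3.7,0,0,0,0],[0.33,3.7,0,0,0,0],[0.33,3.7,0,0,0,0],[0.3,2.05,0,0,0,0],[0,0,0,0,0,4.3],[0,0,0,0,0,4.3],[0,0,3,0,0,0],[0,0,3,0,0,0],[0,0,0,0,0,0],[0,0,0,0,0,0]])

```text
clock: 23.75
tool_pos: [0.5495, -0.184, 0.0844]
orientation: [179.9, 0.3, -10.4]
force: [0.9, -0.7, 0.8]
opening: 0.0503
gripper_force: 0.0
```

```bash
python3 -c "
from h import *
go(.551,-.1836,.024,-10.4)"
```

```text
clk 23.75 at [ 0.5495 -0.184   0.0844] [179.95   0.27 -10.44] open 0.0503 gf 0.0 F [ 0.9 -0.7  0.8]
shift cm [ 0.17 -0.07  6.04] turn [ 0.05  0.27 -0.04]
```

Call:
play_rows(plan=[[0,0,2,0,0,0],[0,0,1.6,0,0,0],[0,0,1.2,0,0,0],[0,0,0.8,0,0,0],[0,0,0.4,0,0,0],[0,0,0.2,0,0,0],[0,0,0,0,0,0]])

```text
clock: 24.33
tool_pos: [0.5515, -0.1839, 0.0244]
orientation: [180.0, -0.0, -10.4]
force: [-0.4, -0.1, -0.3]
opening: 0.0499
gripper_force: 0.0
```

Call:
play_rows(plan=[[0,0,0,0,0,0],[0,0,0,0,0,0],[0,0,0,0,0,0],[0,0,0,0,0,0],[0,0,0,0,0,0],[0,0,0,0,0,0]], grip=0)

```text
clock: 24.83
tool_pos: [0.5511, -0.1839, 0.0241]
orientation: [180.0, -0.0, -10.4]
force: [-0.3, 0.3, 2.9]
opening: 0.0233
gripper_force: 30.0
```

```bash
python3 -c "
from h import *
go(.5243,.3459,.061,-1.8)"
```

```text
clk 24.83 at [ 0.5511 -0.1839  0.0241] [ 1.800e+02 -2.000e-02 -1.044e+01] open 0.0233 gf 30.0 F [-0.3  0.3  2.9]
shift cm [-12.23 -51.62  -3.7 ] turn [ 0.   -0.02 -8.64]
```

Call:
play_rows(plan=[[0,0,-0.5,0,0,0],[0,0,-2,0,0,0],[0,0,-4,0,0,-4.3],[0,0,-3.7,0,0,-4.3],[-0.29,-2,0,0,0,0],[-0.29,-3.9,0,0,0,0],[-0.29,-3.9,0,0,0,0],[-0.29,-3.9,0,0,0,0],[-0.29,-3.9,0,0,0,0],[-0.29,-3.9,0,0,0,0],[-0.29,-3.9,0,0,0,0],[-0.29,-3.9,0,0,0,0],[-0.29,-3.9,0,0,0,0],[-0.29,-3.9,0,0,0,0],[-0.29,-3.9,0,0,0,0],[-0.29,-3.9,0,0,0,0],[-0.29,-3.9,0,0,0,0],[-0.29,-2.6,0,0,0,0],[-0.28,-1.45,0,0,0,0],[0,0,0,0,0,0]])

```text
clock: 26.5
tool_pos: [0.524, 0.3485, 0.1255]
orientation: [-180.0, -0.0, -1.7]
force: [0.7, -0.6, -0.2]
opening: 0.0234
gripper_force: 30.0
```

Call:
play_rows(plan=[[0,0,0,0,0,0],[0,0,0,0,0,0]])

```text
clock: 26.67
tool_pos: [0.5243, 0.3447, 0.1256]
orientation: [180.0, 0.0, -1.9]
force: [-0.1, 0.6, -0.7]
opening: 0.0236
gripper_force: 30.0
```

```bash
python3 -c "
from h import *
go(.5243,.3459,.061,-1.8)"
```

```text
clk 26.67 at [0.5243 0.3447 0.1256] [ 1.7996e+02  4.0000e-02 -1.8700e+00] open 0.0236 gf 30.0 F [-0.1  0.6 -0.7]
shift cm [ 0.   -0.13  6.46] turn [ 0.04  0.04 -0.07]
```

Call:
play_rows(plan=[[0,0,1,0,0.7,0],[0,0,1.6,0,0,0],[0,0,1.4,0,0,0],[0,0,0.8,0,0,0],[0,0,0.5,0,0,0],[0,0,0.3,0,0,0],[0,0,0.2,0,0,0],[0,0,0.1,0,0,0],[0,0,0.1,0,0,0],[0,0,0.05,0,0,0],[0,0,0,0,0,0],[0,0,0,0,0,0]])

```text
clock: 27.67
tool_pos: [0.5253, 0.3459, 0.0655]
orientation: [-180.0, -0.7, -1.8]
force: [0.1, -0.1, -1.1]
opening: 0.0234
gripper_force: 30.0
```

Call:
play_rows(plan=[[0,0,0.05,0,0,0],[0,0,0.05,0,0,0],[0,0,0.05,0,0,0],[0,0,0,0,0,0],[0,0,0,0,0,0]])

```text
clock: 28.08
tool_pos: [0.5252, 0.3457, 0.0637]
orientation: [180.0, -0.7, -1.8]
force: [-0.0, -0.2, -1.0]
opening: 0.0234
gripper_force: 30.0
```

Call:
play_rows(plan=[[0,0,0.05,0,0,0],[0,0,0.05,0,0,0],[0,0,0.05,0,0,0],[0,0,0,0,0,0],[0,0,0,0,0,0]])

```text
clock: 28.5
tool_pos: [0.5252, 0.3457, 0.0622]
orientation: [180.0, -0.7, -1.8]
force: [-1.0, -0.6, -1.7]
opening: 0.0232
gripper_force: 30.0
```

Call:
play_rows(plan=[[0,0,0.05,0,0,0],[0,0,0,0,0,0],[0,0,0,0,0,0]])

```text
clock: 28.75
tool_pos: [0.5253, 0.3458, 0.0619]
orientation: [-180.0, -0.7, -1.8]
force: [-0.2, -0.3, 0.4]
opening: 0.0235
gripper_force: 30.0
```

Call:
play_rows(plan=[[0,0,0.05,0,0,0],[0,0,0.05,0,0,0],[0,0,0,0,0,0],[0,0,0,0,0,0]])

```text
clock: 29.08
tool_pos: [0.5253, 0.3458, 0.0618]
orientation: [-180.0, -0.7, -1.8]
force: [-3.0, -1.0, 7.4]
opening: 0.0235
gripper_force: 30.0
```

Gouge a is seated, so I release and move clear.

Call:
play_rows(plan=[[0,0,0,0,0,0],[0,0,0,0,0,0],[0,0,0,0,0,0],[0,0,-1,0,0,0],[0,0,-2,0,0,0],[0,0,-3,0,0,0],[0,0,-3.5,0,0,0],[0,0,-3.5,0,0,0],[-1,-3,0,0,0,0],[-1,-3,0,0,0,0],[-1,-3,0,0,0,0],[-1,-3,0,0,0,0],[-1,-3,0,0,0,0],[-1,-3,0,0,0,0],[0,0,0,0,0,0],[0,0,0,0,0,0],[0,0,0,0,0,0]], grip=5.0)

```text
clock: 30.5
tool_pos: [0.4692, 0.5275, 0.1901]
orientation: [180.0, -0.7, -1.8]
force: [0.0, -1.2, 0.8]
opening: 0.05
gripper_force: 0.0
```

```bash
python3 - <<'E'
from h import *
go(.5243,.3459,.061,-1.8)
s=snapshot('side')['frame'][130:280,240:400,::-1]
t=snapshot('top')['frame'][140:290,150:310,::-1]
cv2.imwrite('pics/end.png',cv2.resize(np.hstack([s,t]),None,fx=2.5,fy=2.5,interpolation=2))
for c in('top','side'):
    for d in spot_point(c,'gouge_a'): print(c,np.round(d['position'],3),round(d['score'],2))
E
```

```text
clk 30.5 at [0.4692 0.5275 0.1901] [179.97  -0.69  -1.81] open 0.05 gf 0.0 F [ 0.  -1.2  0.8]
shift cm [ 5.92 17.97 12.99] turn [ 0.03 -0.69 -0.01]
top [0.461 0.107 0.053] 0.92
top [0.462 0.272 0.057] 0.82
top [0.462 0.196 0.055] 0.75
top [0.466 0.348 0.051] 0.62
side [0.462 0.267 0.054] 0.84
side [0.463 0.19  0.053] 0.81
side [0.467 0.349 0.055] 0.57
side [0.46  0.114 0.056] 0.56
```

View pics/end.png

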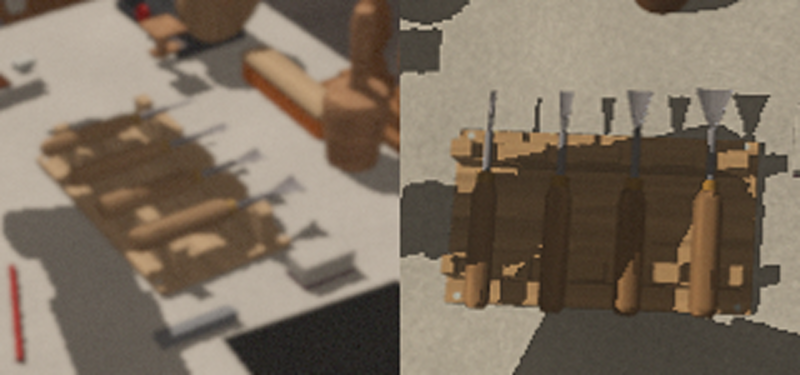

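All four gouges are seated in width order. In the top view the blades run from narrowest at (490,105) to widest at (714,105), and the widest is at the bracket's end.

```bash
python3 -c "
from plant import *
print(close_job())"
```

```text
the job is handed in; nothing more can be done
None
```

All four gouges are in the rack in order of blade width, the widest (d) at the bracket end in place 4, then c, b and a in places 3, 2 and 1, all released and the job handed in at about 31 s.

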